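# Pack up the drooping board of an open book and hold it level

### The arm

A 7-joint arm with a two-finger parallel gripper is mounted at the origin on the work surface. World frame = base frame: x ahead of the robot, y to its left, z up, the work surface at z = 0. Lengths are in mm, angles in rad, forces in N, time in s.
With the tool pointing down it reaches from about 425 to 925 mm from the base axis. Payload 6.8 kg.
Tool frame: the origin (TCP) lies at the centre of the arm's flange, where the gripper is bolted on; the fingertips stand 182 mm ahead of it and the grasp point (between the pads) lies arm.hold_point_z ahead of it (arm.hold_point_z is the distance from the TCP to the grasp point, in mm); z points along the fingers, y is the line along which they close (so a half turn about z gives the same grasp; the last joint's range is limited). The gripper opens to 88 mm and grips with 3 to 60 N. Pads are 20 mm wide; open, the fingers measure 115 mm over their backs; the gripper's body (75 mm by 178 mm) begins 61 mm behind the grasp point.
Start: joints at [1.154, 0.477, 0.022, 1.555, -0.011, 1.109, -0.083], TCP at [205.149, -643.084, 404.664] pointing down, gripper open.
Joint ranges: [-2.96, 2.96], [-0.34, 2.1], [-1.41, 1.46], [0.24, 2.44], [-1.37, 4.51], [0.17, 1.92], [-2.96, 2.96]. Speed limits (rad/s): [2.39, 2.39, 3.14, 3.14, 3.14, 3.14, 3.14].

### API

Orientations are given as a unit quaternion [x, y, z, w].
In Python, from station import arm gives the robot as it stands.
- The arm moves only by the tool arm_command, never from a script. Its argument "increments" is a list of rows, each an object with "delta_rot": the turn, a rotation vector about the tool's x, y, z in units of 6 degrees (1.0 is 6 degrees), a list of three; "delta_pos": the shift along the tool's x, y, z in units of 40 mm (1.0 is 40 mm), a list of three; "fingers": the opening, from 0 (shut) to 1 (fully open). A call has 1 to 20 rows; each row shifts and turns the commanded pose from where the row before left it, along the tool's axes as they then stand; what a row does not reach is not made up. A row lasts 1/10 s, in which the tool goes at most 50 mm and 8.59 degrees, less where a joint would pass 70% of its speed; a pose out of reach is approached as far as the arm can. A call is refused whole if a number of a shift passes 1 or a number of a turn 1, either way. A call with a gripper value outside its range is refused whole. The fingers move at their own pace and stop on an object; "squeeze" is the grip in N (left out, the last holds). Time passes only in rows, so rows that do not move let the fingers close. It gives the time, the measured TCP pose, the force, the opening and the grip force at its end, in the units of the state.
- arm.get_state(): the state, without advancing time (a new reading comes with each control period).
- arm.camera(name): name is "scene" or "top" or "wrist"; returns a dict with "color" (480x640x3 uint8, blue, green, red), "range_z" (480x640 float32, mm along the optical axis (not along the pixel's ray), 0 where there is no reading), "mtx" (3x3 intrinsics, pixels), "position" and "rotation" of the camera in the world; the wrist camera has in their place "T_tool_cam" (4x4, takes a point from camera to tool coordinates, whose origin is the TCP and whose axes are the flange's). Camera axes: x right, y up, looking along -z (the intrinsics and any distortion apply to the point x, -y, -z); pixel columns grow to the right and rows downward; lengths in mm; the calibration is good to about 2 mm. A picture is of the moment at which its call begins: read the wrist's pose just before it.
- arm.close_job(): hands the job in; it is judged then, once.
The state is a dict: "t": time; "joint_pos": joint angles; "joint_vel": joint speeds; "joint_torque": joint torques, N m; "ee_pos": TCP position; "ee_rot": TCP orientation; "contact_force": force on the tool from outside, world axes, zero at the start; "ft_torque": the same for the moment, N m; "finger_gap": opening from 0.0 (shut) to 1.0 (fully open); "grip_force": force on a finger pad.
Only numpy, scipy, OpenCV 4.12 (cv2) and the standard library are available. Lean on these libraries where they do the work, as an engineer would, in place of code of your own. Each camera call takes 0.05 s, during which the arm holds its last target. There are 200 camera calls.

### The job

The opened front board of the old book droops over the bench with nothing under it. Slide packing boards from the pile in under its fore edge, flat on the bench, one on another, as many as it takes, each at least half its length in, then ease the wedge in on top of them, thin end first, until you feel it take the weight and the front board is level with the text block. Finish still gripping the wedge there, flat on the stack and alone carrying the front board; never force the front board far past level or press it down, and leave the jar, brush and weight alone.

Things in the scene. Friction and masses are not known exactly. Their poses are not given: they have to be found in the camera images.
- cover (a joint): Opened front board on its springy leather joint, rad: 0 = level with the text block, negative = drooping (rests at about -0.05 to -0.07), positive = raised. 240 mm along the spine, 155 mm from joint to fore edge, 8 mm thick; brown leather below, pale lining and two brass plates on top. It takes 1.2 to 2.1 N at mid fore edge to hold it level, less when lower.
- fore_edge (a point): Middle of the underside of the front board's free (fore) edge, moving with it: its height is the opening above the bench, about 13 to 32 mm at the start. x along the edge, y outward away from the spine, z up. Boards and wedge go in under here along -y. The bench outside this edge is clear for 170 mm.
- joint_line (a point): Middle of the joint line at the height of the front board's underside, 24 to 39 mm above the bench according to the book's thickness; the level fore edge has this height. x along the spine, y toward the opened board's fore edge, z up. The text block is on the -y side, 228 x 150 mm, its top 8 mm above this point. The book does not move.
- board_top_center (a point): Centre of the uppermost of the pile of three packing boards: plain plywood, 150 x 50 x 8 mm, 45 g, all alike. x along its length, z up. The pile lies on the bench to one side of the book, the wedge on the other side; which side varies.
- board_mid_center (a point): Centre of the middle packing board of the pile, the same size and axes.
- board_low_center (a point): Centre of the lowest packing board of the pile, lying on the bench, the same size and axes. How many boards are used depends on the opening: one does where it is under about 20 mm, else two.
- wedge_mid (a point): Middle of the plain wooden wedge: half-way along, 8 mm above its flat underside. 150 mm long, 50 mm wide; its top slopes evenly from 2 mm thick at the thin end to 30 mm at the thick end; 90 g. x along its length toward the THICK end, z up. It starts flat on the bench, thick end away from the robot.
- wedge_tip (a point): Middle of the lower edge of the wedge's thin end, 75 mm from wedge_mid along -x and 8 mm lower; same axes.
- jar_mid (a point): Middle of a closed glass jar with a white lid, 56 mm across and 75 mm high, standing beyond the book. Leave it alone.
- brush: A flat cleaning brush lying beyond the book; its origin is under its middle. Leave it alone.
- weight_mid (a point): Middle of a round steel paper weight with a knob, 56 mm across and 50 mm high, beyond the book. Leave it alone.

How it is judged (in metres and radians):
On the way, in this order (a step that is already met when the one before it is completed fails the run):
1. a packing board lies flat on the bench, let go, at least half its length in under the fore edge (((height (world z) of board_low_center below 0.007 m and angle between board_low_center's own z axis and vertical below 0.05 rad and y of board_low_center in the frame of fore_edge between -0.11 and 0.01 m and x of board_low_center in the frame of fore_edge between -0.09 and 0.09 m and contact force between the fingers and board_low below 0.1 N) or (height (world z) of board_mid_center below 0.007 m and angle between board_mid_center's own z axis and vertical below 0.05 rad and y of board_mid_center in the frame of fore_edge between -0.11 and 0.01 m and x of board_mid_center in the frame of fore_edge between -0.09 and 0.09 m and contact force between the fingers and board_mid below 0.1 N) or (height (world z) of board_top_center below 0.007 m and angle between board_top_center's own z axis and vertical below 0.05 rad and y of board_top_center in the frame of fore_edge between -0.11 and 0.01 m and x of board_top_center in the frame of fore_edge between -0.09 and 0.09 m and contact force between the fingers and board_top below 0.1 N))), for 0.2 s.
2. the wedge, thin end in, bears on a packing board below and touches the front board above (contact force between wedge and cover above 0.2 N and (contact force between wedge and board_low above 0.3 N or contact force between wedge and board_mid above 0.3 N or contact force between wedge and board_top above 0.3 N) and y of wedge_tip in the frame of fore_edge below -0.005 m), for 0.1 s.
At the end, for the whole second after the job is handed in: Gripped wedge (>1 N), near flat, tip 5 mm in, bears on a packing board (>0.3 N) and alone carries the front board (>0.4 N), which is still and level (-0.022 to +0.040 rad); a board lies let go, flat on the bench; no used board's middle is over 10 mm outside the fore edge (value of joint cover between -0.022 and 0.04 rad and contact force between wedge and cover above 0.4 N and (contact force between wedge and board_low above 0.3 N or contact force between wedge and board_mid above 0.3 N or contact force between wedge and board_top above 0.3 N) and ((height (world z) of board_low_center below 0.007 m and angle between board_low_center's own z axis and vertical below 0.05 rad and y of board_low_center in the frame of fore_edge between -0.11 and 0.01 m and x of board_low_center in the frame of fore_edge between -0.09 and 0.09 m and contact force between the fingers and board_low below 0.1 N) or (height (world z) of board_mid_center below 0.007 m and angle between board_mid_center's own z axis and vertical below 0.05 rad and y of board_mid_center in the frame of fore_edge between -0.11 and 0.01 m and x of board_mid_center in the frame of fore_edge between -0.09 and 0.09 m and contact force between the fingers and board_mid below 0.1 N) or (height (world z) of board_top_center below 0.007 m and angle between board_top_center's own z axis and vertical below 0.05 rad and y of board_top_center in the frame of fore_edge between -0.11 and 0.01 m and x of board_top_center in the frame of fore_edge between -0.09 and 0.09 m and contact force between the fingers and board_top below 0.1 N)) and (horizontal distance between board_low_center and fore_edge above 0.14 m or y of board_low_center in the frame of fore_edge below 0.01 m) and (horizontal distance between board_mid_center and fore_edge above 0.14 m or y of board_mid_center in the frame of fore_edge below 0.01 m) and (horizontal distance between board_top_center and fore_edge above 0.14 m or y of board_top_center in the frame of fore_edge below 0.01 m) and y of wedge_tip in the frame of fore_edge below -0.005 m and angle between wedge_mid's own z axis and vertical below 0.1 rad and contact force between the fingers and wedge above 1 N and contact force between each of the fingers, the arm and cover below 0.2 N and velocity of joint cover between -0.05 and 0.05 rad/s); the arm keeps its last pose, push and grip.
It fails at once if the front board is forced far past level (over 0.10 rad, 15 mm at the fore edge) (value of joint cover above 0.1 rad).
It fails at once if the front board is pressed down (below -0.13 rad) (value of joint cover below -0.13 rad).
It fails at once if the jar, brush or weight is moved by over 25 mm (distance of any of jar_mid, brush, weight_mid from where it was at the start of the episode above 0.025 m).
It also fails if it takes over 72 s, if anything falls off the work surface, if the arm or the gripper's body presses on something with over 40 N, if the wrist force passes 120 N, or if a joint passes its speed limit or range.

## Working session

There is one attempt and no reset: what is moved stays moved. The work goes in short steps, Python scripts to look and compute and a tool call to move; the robot and the scene stay as the last step left them, time stands still between calls to the robot, and variables do not carry over. Pictures are saved under pics/ and viewed, at most 10 in all, crops included, and the job is handed in when it is done.

Besides the shell and the picture viewer there is one more tool, called as a command line: name --argument value ..., lists and objects as JSON in quotes. arm_command: Moves the arm, as the interface text tells. Its arguments: {"type":"object","properties":{"increments":{"type":"array"},"squeeze":{"type":"number"}},"required":["increments"]}

```bash
mkdir -p pics; ls; cat > h.py <<'E'
import numpy as np, cv2
from station import arm
from scipy.spatial.transform import Rotation as R
def cloud(c, s=None):
    z=c["range_z"].astype(float); K=c["mtx"]
    v,u=np.mgrid[0:480,0:640]
    p=np.stack([(u-K[0,2])/K[0,0]*z,-(v-K[1,2])/K[1,1]*z,-z],-1)
    if "position" in c:
        r=np.array(c["rotation"]); r=r if r.shape==(3,3) else R.from_quat(r).as_matrix()
        w=p@r.T+np.array(c["position"])
    else:
        T=np.array(c["T_tool_cam"]); w=p@T[:3,:3].T+T[:3,3]
        w=w@R.from_quat(s["ee_rot"]).as_matrix().T+np.array(s["ee_pos"])
    w[z==0]=np.nan
    return w
E
python3 - <<'E'
from h import *
s=arm.get_state(); print(s, arm.hold_point_z)
for n in ("scene","top"):
    c=arm.camera(n); cv2.imwrite(f"pics/{n}0.png",c["color"]); print(n,c["position"],c["rotation"],c["mtx"])
    np.save(n+"0.npy",cloud(c))
E
```

```text
pics
{'t': 0.0, 'joint_pos': array([ 1.15391563,  0.47774719,  0.02234215,  1.55643559, -0.01148762,
        1.10932663, -0.08307885]), 'joint_vel': array([ 6.85036662e-04, -4.84429646e-04, -2.60078890e-04,  1.36696031e-03,
       -1.04422345e-03, -6.11696066e-04, -2.66847206e-05]), 'joint_torque': array([ 1.42314576e-05, -5.82855284e+01,  1.53482236e+00, -2.72606134e+01,
       -5.43588144e-02,  1.71708543e-02,  1.60995351e-04]), 'ee_pos': array([ 205.05024135, -642.80674137,  403.72367488]), 'ee_rot': array([ 9.88101511e-01,  1.53800537e-01, -2.07957583e-04, -8.69740895e-04]), 'contact_force': array([-0.18976385,  0.22489959, -1.04921955]), 'ft_torque': array([ 0.04514395,  0.04083378, -0.00883624]), 'grip_force': 0.0, 'finger_gap': 0.9978732200091461} 163.3
scene [1227.79160029  475.50260228 1028.55809698] [0.15404753 0.303843   0.84574242 0.41069278] [[469.28465839   0.         326.25976728]
 [  0.         469.28465839 236.88999347]
 [  0.           0.           1.        ]]
top [429.77901562   4.28399608 927.47000899] [-0.05802872  0.06789711  0.70851344 -0.7000224 ] [[435.50604551   0.         332.13097064]
 [  0.         435.50604551 244.91662316]
 [  0.           0.           1.        ]]
```

View pics/top0.png

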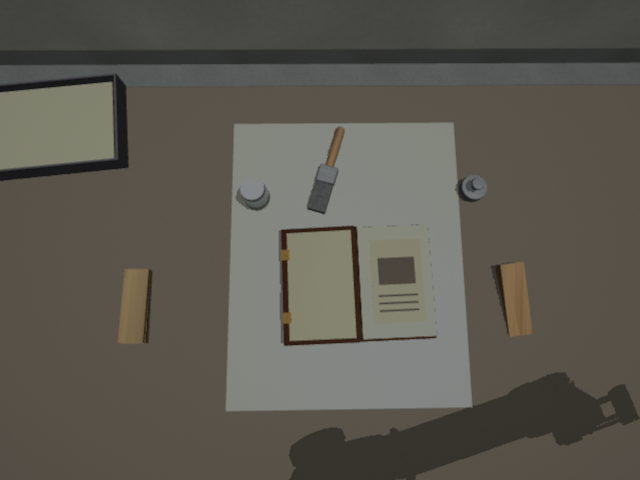

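View pics/scene0.png

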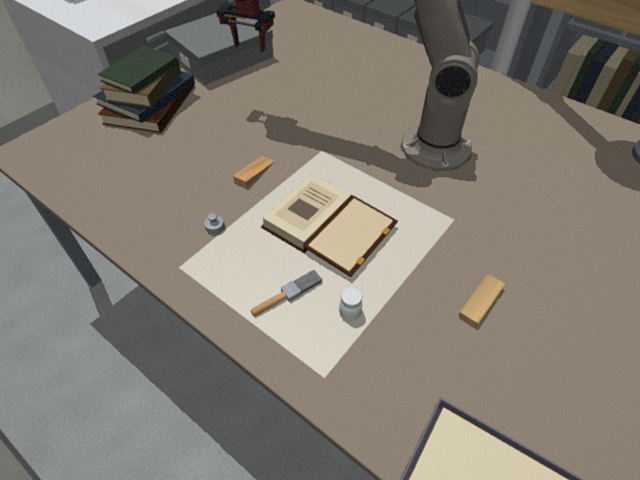

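The top view shows the book at (357,285) with its opened board's fore edge on the left at u≈283. The pile is at (135,306), the wedge at (516,299), and the jar, brush and weight are at the upper side. The scene view agrees.

```bash
cat > m.py <<'E'
from h import *
W=np.load("top0.npy"); 
def rect(w,zmin,nm):
    m=w[...,2]>zmin; p=w[m]; 
    r=cv2.minAreaRect(p[:,:2].astype(np.float32)); print(nm,len(p),"rect",r,"z pct",np.nanpercentile(p[:,2],[5,25,50,75,95])); return p
for nm,(u0,u1,v0,v1) in dict(pile=(105,165,255,355),wedge=(485,550,250,350)).items():
    w=W[v0:v1,u0:u1]; 
    z=w[...,2]; print(nm,"table z",np.nanmedian(z[:8]))
    for t in ((15,) if nm=="pile" else (5,10,20)): rect(w,t,nm)
# pile top
w=W[255:355,105:165].reshape(-1,3); rect(w[None],21,"piletop")
# wedge: plane fit
w=W[265:335,498:535].reshape(-1,3);w=w[w[:,2]>6]; A=np.c_[w[:,:2]-w[:,:2].mean(0),np.ones(len(w))]; s=np.linalg.lstsq(A,w[:,2],rcond=None)[0]; print("wedge grad",s,w[:,:2].mean(0), np.arctan2(s[1],s[0]))
# cover
w=W[235:338,290:352].reshape(-1,3); c=w.mean(0); A=np.c_[w[:,:2]-c[:2],np.ones(len(w))]; s=np.linalg.lstsq(A,w[:,2],rcond=None)[0]; print("cover grad",s,c)
for y in range(270,364,6): print((y,), np.round(W[285,y],1),end=" ")
print()
for (u,v) in [(282,229),(283,344),(356,227),(360,342),(430,226),(436,338)]: print((u,v),np.round(W[v,u],1))
S=np.load("scene0.npy"); p=S.reshape(-1,3)
for nm,x0,x1,y0,y1 in [("pile",200,400,350,500),("wedge",200,420,-480,-330)]:
    q=p[(p[:,0]>x0)&(p[:,0]<x1)&(p[:,1]>y0)&(p[:,1]<y1)]; print("scene");rect(q[None],15 if nm=="pile" else 5,nm); 
E
python3 m.py
```

```text
pile table z 0.7245673140428153
pile 1984 rect ((473.12689208984375, 397.8528137207031), (52.97018814086914, 150.59585571289062), 89.35768127441406) z pct [19.98581822 23.286734   24.409115   25.48734326 27.21011168]
wedge table z 0.787485904686605
wedge 1729 rect ((477.01531982421875, -403.0633544921875), (206.25173950195312, 132.52899169921875), 0.6068010926246643) z pct [ 6.12218537 10.98718131 17.33538668 23.80319556 29.54407852]
wedge 1356 rect ((487.43756103515625, -391.73394775390625), (126.8992691040039, 53.05244445800781), 7.518884658813477) z pct [11.10216844 15.10477817 20.2968776  25.38246602 29.9452027 ]
wedge 694 rect ((511.58428955078125, -388.10809326171875), (77.58959197998047, 52.6091194152832), 6.3528008460998535) z pct [20.63041498 22.57462894 25.18921242 27.85028575 30.71689509]
piletop 1853 rect ((473.1357727050781, 397.9744567871094), (52.10305404663086, 150.21360778808594), 88.82852935791016) z pct [22.19544175 23.52683581 24.55498334 25.56663783 27.23600308]
wedge grad [ 0.17758891 -0.03766239 17.74772051] [ 484.41192149 -389.79122482] -0.20897994425105051
 *
[... 176 characters left out ...]
ine 15, in <module>
    w=W[235:338,290:352].reshape(-1,3); c=w.mean(0); A=np.c_[w[:,:2]-c[:2],np.ones(len(w))]; s=np.linalg.lstsq(A,w[:,2],rcond=None)[0]; print("cover grad",s,c)
                                                                                               ~~~~~~~~~~~~~~~^^^^^^^^^^^^^^^^^^^^^
    x, resids, rank, s = _umath_linalg.lstsq(a, b, rcond,
                         ~~~~~~~~~~~~~~~~~~~^^^^^^^^^^^^^
                                             signature=signature)
                                             ^^^^^^^^^^^^^^^^^^^^
    raise LinAlgError("SVD did not converge in Linear Least Squares")
numpy.linalg.LinAlgError: SVD did not converge in Linear Least Squares
```

```bash
sed -i 's/^w=W\[235:338,290:352\].reshape(-1,3);/&w=w[np.isfinite(w[:,2])];/; s/^    m=w/    w=w.reshape(-1,3);m=w/' m.py
sed -i 's/^W=.*/&;print(1)/' m.py; python3 m.py | sed -n '/cover/,$p'
python3 - <<'E'
from h import *
W=np.load("top0.npy"); S=np.load("scene0.npy")
for nm,P in (("top",W),("scene",S)):
    p=P.reshape(-1,3); p=p[np.isfinite(p[:,2])]
    m=(p[:,0]>350)&(p[:,0]<680)&(p[:,1]>-250)&(p[:,1]<200)&(p[:,2]>12); q=p[m]
    r=cv2.minAreaRect(q[:,:2].astype(np.float32)); print(nm,len(q),r,cv2.boxPoints(r).round(0).tolist())
    print(np.percentile(q[:,2],[2,10,30,50,70,90,98]))
    for y in range(-220,130,10):
        k=q[(abs(q[:,1]-y)<5)&(abs(q[:,0]-520)<60)]
        if len(k): print(y,round(np.median(k[:,2]),1),end="; ")
    print()
    w=p[(p[:,0]>350)&(p[:,0]<680)&(p[:,1]>-600)&(p[:,1]<-330)&(p[:,2]<-5)]
    t=p[(p[:,0]>350)&(p[:,0]<640)&(abs(p[:,1]-170)<30)]; print("table by fore edge z",np.median(t[:,2]))
E
```

```text
top 17280 ((538.921875, -24.726165771484375), (293.9224548339844, 375.06329345703125), 1.8699324131011963) [[386.0, 158.0], [398.0, -217.0], [692.0, -207.0], [680.0, 168.0]]
[25.98066667 28.76570721 32.56010844 37.04822204 43.71527887 45.50552826
 46.93494267]
-210 43.8; -200 44.1; -190 44.4; -180 44.5; -170 44.6; -160 44.3; -150 44.6; -140 44.5; -130 44.5; -120 44.6; -110 44.5; -100 44.4; -90 44.5; -80 44.1; -70 44.0; -60 36.6; -50 36.0; -40 35.4; -30 34.5; -20 34.3; -10 33.6; 0 33.0; 10 32.3; 20 31.6; 30 31.1; 40 30.5; 50 30.0; 60 29.3; 70 28.6; 80 27.9; 90 27.2; 100 27.1; 
table by fore edge z 1.1353472632022203
scene 7367 ((534.373291015625, -24.972747802734375), (298.91802978515625, 372.4308776855469), 1.2413727045059204) [[381.0, 158.0], [389.0, -214.0], [688.0, -208.0], [680.0, 164.0]]
[20.66199664 28.93688241 33.08520571 37.03548419 44.44831506 47.23849346
 49.13534602]
-210 44.9; -200 45.7; -190 46.1; -180 45.8; -170 45.7; -160 46.1; -150 46.7; -140 46.0; -130 46.0; -120 45.6; -110 45.9; -100 45.9; -90 46.2; -80 45.5; -70 45.9; -60 39.5; -50 37.2; -40 37.2; -30 36.7; -20 35.8; -10 35.6; 0 34.9; 10 33.8; 20 33.1; 30 33.0; 40 32.3; 50 31.7; 60 30.7; 70 30.3; 80 29.6; 90 28.4; 100 27.1; 
table by fore edge z 2.6711494127820288  File "m.py", line 2
    W=np.load("top0.npy"); ;print(1)
                           ^
SyntaxError: invalid syntax
```

```bash
python3 - <<'E'
from h import *
for nm in ("top","scene"):
    P=np.load(nm+"0.npy"); p=P.reshape(-1,3); p=p[np.isfinite(p[:,2])]
    m=(p[:,0]>370)&(p[:,0]<690)&(p[:,1]>-250)&(p[:,1]<115)&(p[:,2]>17)
    q=p[m]
    # drop brush: x>660 ?
    print(nm,"xhist",np.histogram(q[:,0],bins=np.arange(370,700,10))[0].tolist())
    b=q[(q[:,0]<655)]
    r=cv2.minAreaRect(b[:,:2].astype(np.float32)); print(r,cv2.boxPoints(r).round(0).tolist())
    c=b[(b[:,1]>-45)&(b[:,1]<85)&(b[:,0]>410)&(b[:,0]<625)]; c=c[abs(c[:,2]-32)<9]
    A=np.c_[c[:,0]-520,c[:,1]-97,np.ones(len(c))]; print("plane",np.linalg.lstsq(A,c[:,2],rcond=None)[0])
    for x in (430,480,530,580,620):
        k=p[(abs(p[:,0]-x)<8)&(p[:,2]>17)&(p[:,1]>0)&(p[:,1]<130)]; print(x,"fore y",np.percentile(k[:,1],99).round(1),end=" ")
        k=p[(abs(p[:,0]-x)<8)&(p[:,1]>-90)&(p[:,1]<-45)]; k=k[np.argsort(k[:,1])]
        st=k[k[:,2]>40.5][:,1].max() if (k[:,2]>40.5).any() else None; print("step y",st)
    pl=p[(p[:,0]>350)&(p[:,0]<600)&(p[:,1]>330)&(p[:,1]<460)&(p[:,2]>20)]
    print("pile",cv2.minAreaRect(pl[:,:2].astype(np.float32)),np.median(pl[:,2]))
    pw=p[(p[:,0]>350)&(p[:,0]<580)&(p[:,1]>-440)&(p[:,1]<-340)&(p[:,2]>9)]
    print("wedge",cv2.minAreaRect(pw[:,:2].astype(np.float32)))
    for d in ((650,690,110,220),(600,720,-330,-230)):
        k=p[(p[:,0]>d[0])&(p[:,0]<d[1])&(p[:,1]>d[2])&(p[:,1]<d[3])&(p[:,2]>25)]
        if len(k): print("obst",k.min(0).round(),k.max(0).round())
E
```

```text
top xhist [0, 14, 356, 715, 773, 769, 762, 766, 753, 757, 745, 738, 732, 740, 735, 731, 718, 719, 705, 710, 703, 701, 690, 687, 704, 630, 45, 0, 0, 3, 44, 56]
((513.3819580078125, -59.072174072265625), (240.61717224121094, 308.0321960449219), 1.887601375579834) [[388.0, 91.0], [398.0, -217.0], [639.0, -209.0], [629.0, 99.0]]
plane [ 2.14765264e-03 -6.11666947e-02  2.69800010e+01]
430 fore y 90.4 step y -59.103248098845235
480 fore y 92.9 step y -65.71761822643064
530 fore y 94.3 step y -63.593101579656754
580 fore y 95.5 step y -62.2990171973621
620 fore y 98.1 step y -53.15995975957134
pile ((473.1357727050781, 397.9744567871094), (52.10305404663086, 150.21360778808594), 88.82852935791016) 24.51000988701003
wedge ((485.85296630859375, -391.9430847167969), (130.09593200683594, 53.05244445800781), 7.518886089324951)
obst [674. 129.  26.] [690. 174.  79.]
obst [ 691. -330.   25.] [ 720. -292.   54.]
scene xhist [0, 34, 158, 259, 258, 266, 262, 270, 278, 280, 278, 291, 296, 281, 298, 291, 305, 312, 310, 310, 315, 319, 332, 322, 326, 577, 14, 0, 0, 7, 32, 41]
((508.81201171875, -56.71051025390625), (246.43235778808594, 310.0777893066406), 1.2413727045059204) [[382.0, 96.0], [389.0, -214.0], [635.0, -209.0], [629.0, 101.0]]
plane [ 1.51196127e-03 -6.10202639e-02  2.86077638e+01]
430 fore y 94.5 step y -45.15989405148758
480 fore y 95.9 step y -53.05610994210855
530 fore y 96.7 step y -51.443709685662554
580 fore y 99.2 step y -46.59021286716114
620 fore y 100.1 step y -54.50838449680481
pile ((471.10699462890625, 399.8292236328125), (50.871158599853516, 155.0122833251953), 88.91349792480469) 25.90784179279484
wedge ((462.7994079589844, -400.10498046875), (176.7998046875, 71.74283599853516), 7.27290678024292)
obst [676. 136.  35.] [690. 179.  80.]
obst [ 689. -329.   25.] [ 720. -291.   55.]
```

arm_command --increments '[{"delta_pos":[0.85,-0.5,0],"delta_rot":[0,0,0],"fingers":1},{"delta_pos":[0.85,-0.5,0],"delta_rot":[0,0,0],"fingers":1},{"delta_pos":[0.85,-0.5,0],"delta_rot":[0,0,0],"fingers":1},{"delta_pos":[0.85,-0.5,0],"delta_rot":[0,0,0],"fingers":1},{"delta_pos":[0.85,-0.5,0],"delta_rot":[0,0,0],"fingers":1},{"delta_pos":[0.85,-0.5,0],"delta_rot":[0,0,0],"fingers":1},{"delta_pos":[0.85,-0.5,0],"delta_rot":[0,0,0],"fingers":1},{"delta_pos":[0.85,-0.5,0],"delta_rot":[0,0,0],"fingers":1},{"delta_pos":[0.85,-0.5,0],"delta_rot":[0,0,0],"fingers":1},{"delta_pos":[0.85,-0.5,0],"delta_rot":[0,0,0],"fingers":1},{"delta_pos":[0.85,-0.5,0],"delta_rot":[0,0,0],"fingers":1},{"delta_pos":[0.85,-0.5,0],"delta_rot":[0,0,0],"fingers":1},{"delta_pos":[0.85,-0.5,0],"delta_rot":[0,0,0],"fingers":1},{"delta_pos":[0.85,-0.5,0],"delta_rot":[0,0,0],"fingers":1},{"delta_pos":[0.85,-0.5,0],"delta_rot":[0,0,0],"fingers":1}]'

```text
t: 1.6
ee_pos: [600.6, -201.0, 404.3]
ee_rot: [0.988, 0.154, -0.0, -0.0]
contact_force: [0.4, -0.2, 0.2]
finger_gap: 1.002
grip_force: 0.0
```

arm_command --increments '[{"delta_pos":[0,0,0],"delta_rot":[0,0,-1],"fingers":1},{"delta_pos":[0,0,0],"delta_rot":[0,0,-1],"fingers":1},{"delta_pos":[0,0,0],"delta_rot":[0,0,-1],"fingers":1},{"delta_pos":[0,0,0],"delta_rot":[0,0,-1],"fingers":1},{"delta_pos":[0,0,0],"delta_rot":[0,0,-1],"fingers":1},{"delta_pos":[0,0,0],"delta_rot":[0,0,-1],"fingers":1},{"delta_pos":[0,0,0],"delta_rot":[0,0,-1],"fingers":1},{"delta_pos":[0,0,0],"delta_rot":[0,0,-1],"fingers":1},{"delta_pos":[0,0,0],"delta_rot":[0,0,-1],"fingers":1},{"delta_pos":[0,0,0],"delta_rot":[0,0,-1],"fingers":1},{"delta_pos":[0,0,0],"delta_rot":[0,0,-1],"fingers":1},{"delta_pos":[0,0,0],"delta_rot":[0,0,-1],"fingers":1},{"delta_pos":[0,0,0],"delta_rot":[0,0,-0.35],"fingers":1},{"delta_pos":[0,0,0],"delta_rot":[0,0,0],"fingers":1}]'

```text
t: 3.0
ee_pos: [599.7, -202.4, 404.2]
ee_rot: [0.696, 0.718, -0.0, -0.0]
contact_force: [-0.4, 0.9, -0.4]
finger_gap: 1.0
grip_force: 0.0
```

```bash
cat >> h.py <<'E'
def st():
    s=arm.get_state(); M=R.from_quat(s["ee_rot"]).as_matrix()
    print("t",round(s["t"],2),"tcp",np.round(s["ee_pos"],1),"yaw_x",round(np.degrees(np.arctan2(M[1,0],M[0,0])),2),"z",M[:,2].round(3),"F",np.round(s["contact_force"],2),"gap",round(s["finger_gap"]*88,1),"grip",round(s["grip_force"],1)); return s
def go(x,y,z,yaw=None,s=None):
    """print shift in tool units (tool upright-down) to TCP target, then the turn units"""
    s=s or st(); M=R.from_quat(s["ee_rot"]).as_matrix(); d=M.T@(np.array([x,y,z])-s["ee_pos"])
    print("shift units",(d/40).round(3),"|d|",np.linalg.norm(d).round(1), "rows>=",(abs(d).max()/40).round(2))
    if yaw is not None: print("turn z units",round((np.degrees(np.arctan2(M[1,0],M[0,0]))-yaw)/6,3))
E
python3 -c "
from h import *
s=st();print(s['joint_pos'].round(2)); c=arm.camera('wrist'); print(c['T_tool_cam'],c['mtx'])
go(490,300,300)"
```

```text
t 3.0 tcp [ 599.7 -202.4  404.2] yaw_x 91.79 z [-0.001  0.    -1.   ] F [-0.39  0.95 -0.39] gap 88.0 grip 0.0
[ 0.55  0.45 -0.44  1.64  0.21  1.11  0.09]
[[ 8.89352222e-04  9.58668660e-01  2.84523477e-01  7.87668215e+01]
 [ 9.99999340e-01 -6.45473628e-04 -9.50910270e-04  1.57823488e-01]
 [-7.27955473e-04  2.84524135e-01 -9.58668601e-01  1.99761121e+01]
 [ 0.00000000e+00  0.00000000e+00  0.00000000e+00  1.00000000e+00]] [[337.92371994   0.         315.56487492]
 [  0.         337.92371994 239.03053665]
 [  0.           0.           1.        ]]
t 3.05 tcp [ 599.7 -202.4  404.3] yaw_x 91.72 z [-0.001  0.    -1.   ] F [-0.15 -0.57  0.41] gap 87.8 grip 0.0
shift units [12.636 -2.362  2.612] |d| 524.7 rows>= 12.64
```

arm_command --increments '[{"delta_pos":[0.89,-0.17,0.36],"delta_rot":[0,0,0],"fingers":1},{"delta_pos":[0.89,-0.17,0.36],"delta_rot":[0,0,0],"fingers":1},{"delta_pos":[0.89,-0.17,0.36],"delta_rot":[0,0,0],"fingers":1},{"delta_pos":[0.89,-0.17,0.36],"delta_rot":[0,0,0],"fingers":1},{"delta_pos":[0.89,-0.17,0.36],"delta_rot":[0,0,0],"fingers":1},{"delta_pos":[0.89,-0.17,0.36],"delta_rot":[0,0,0],"fingers":1},{"delta_pos":[0.89,-0.17,0.36],"delta_rot":[0,0,0],"fingers":1},{"delta_pos":[0.89,-0.17,0.36],"delta_rot":[0,0,0],"fingers":1},{"delta_pos":[0.89,-0.17,0.36],"delta_rot":[0,0,0],"fingers":1},{"delta_pos":[0.89,-0.17,0.36],"delta_rot":[0,0,0],"fingers":1},{"delta_pos":[0.89,-0.17,0.36],"delta_rot":[0,0,0],"fingers":1},{"delta_pos":[0.89,-0.17,0.36],"delta_rot":[0,0,0],"fingers":1}]'

```text
t: 4.25
ee_pos: [504.6, 223.4, 231.3]
ee_rot: [0.697, 0.718, -0.0, 0.0]
contact_force: [-0.2, 0.2, -0.1]
finger_gap: 0.999
grip_force: 0.0
```

arm_command --increments '[{"delta_pos":[0,0,0],"delta_rot":[0,-0.94,0],"fingers":1},{"delta_pos":[0,0,0],"delta_rot":[0,-0.94,0],"fingers":1},{"delta_pos":[0,0,0],"delta_rot":[0,-0.94,0],"fingers":1},{"delta_pos":[0,0,0],"delta_rot":[0,-0.94,0],"fingers":1},{"delta_pos":[0,0,0],"delta_rot":[0,-0.94,0],"fingers":1},{"delta_pos":[0,0,0],"delta_rot":[0,-0.94,0],"fingers":1},{"delta_pos":[0,0,0],"delta_rot":[0,-0.94,0],"fingers":1},{"delta_pos":[0,0,0],"delta_rot":[0,-0.94,0],"fingers":1},{"delta_pos":[0,0,0],"delta_rot":[0,0,0],"fingers":1}]'

```text
t: 5.15
ee_pos: [504.5, 223.3, 231.0]
ee_rot: [0.642, 0.663, -0.267, 0.276]
contact_force: [-1.0, 0.7, -0.0]
finger_gap: 0.998
grip_force: 0.0
```

```bash
python3 -c "
from h import *
s=st(); c=arm.camera('wrist'); cv2.imwrite('pics/w1.png',c['color']); w=cloud(c,s); np.save('w1.npy',w)
for u in (200,330,450):
  print(u)
  for v in range(150,480,8): print(v,w[v,u].round(1),end=' ')
"
```

```text
t 5.15 tcp [504.5 223.3 231. ] yaw_x 91.9 z [ 0.023 -0.709 -0.705] F [-1.02  0.74 -0.01] gap 87.8 grip 0.0
200
150 [431.2  90.    0.6] 158 [429.4  82.8   1.3] 166 [4.267e+02 7.320e+01 3.000e-01] 174 [435.7  93.1  23.5] 182 [435.   88.7  26.5] 190 [433.4  82.   27.8] 198 [431.4  73.9  28.6] 206 [428.7  63.8  28.3] 214 [426.3  54.5  29.1] 222 [423.6  43.9  29.6] 230 [421.   33.6  30.7] 238 [418.1  21.8  31.4] 246 [414.4   7.9  31.7] 254 [411.1  -5.2  32.9] 262 [407.1 -20.8  33.5] 270 [403.1 -36.8  34.7] 278 [398.1 -55.8  35.4] 286 [ 3.611e+02 -1.745e+02  3.000e-01] 294 [456.3 118.  111.4] 302 [458.4 122.6 116.5] 310 [460.5 127.6 121.5] 318 [462.4 132.1 126. ] 326 [463.7 134.7 129.7] 334 [463.8 133.3 132.4] 342 [463.9 132.1 135.1] 350 [463.7 129.8 137.7] 358 [478.7 180.  148.3] 366 [479.8 182.7 150.5] 374 [479.6 181.3 152. ] 382 [479.9 181.2 153.7] 390 [479.4 178.6 155.2] 398 [ 192.5 -871.9  101. ] 406 [  160.6 -1002.6   118.2] 414 [  -30.9 -1733.    130.6] 422 [  -37.5 -1779.9   167.3] 430 [  -32.8 -1784.5   204.1] 438 [ -170.8 -2340.2   261.6] 446 [ -162.9 -2337.6   306.5] 454 [484.5 
[... 1537 characters left out ...]
4.4   0.8] 270 [ 678.7 -107.8    0.7] 278 [ 688.4 -132.7    1. ] 286 [ 699.6 -161.7    0.9] 294 [ 7.126e+02 -1.950e+02  6.000e-01] 302 [ 726.1 -230.     1.2] 310 [ 742.7 -272.6    1. ] 318 [560.4 135.2 126. ] 326 [557.8 139.8 130.2] 334 [555.8 143.2 134. ] 342 [553.7 146.8 137.5] 350 [552.4 148.7 140.5] 358 [537.8 182.3 148.4] 366 [537.1 183.2 150.3] 374 [536.4 184.1 152.1] 382 [536.5 183.  153.7] 390 [536.8 181.6 155.3] 398 [552.6 141.2 154.7] 406 [552.7 139.7 157.1] 414 [553.2 137.3 159.4] 422 [ 1517.2 -2348.3   169.6] 430 [ 1503.1 -2335.4   217.2] 438 [533.8 184.7 164.6] 446 [532.4 187.7 165.8] 454 [530.5 192.1 166.8] 462 [529.3 194.7 167.8] 470 [529.2 194.3 169. ] 478 [528.8 194.8 170.1]
```

View pics/w1.png

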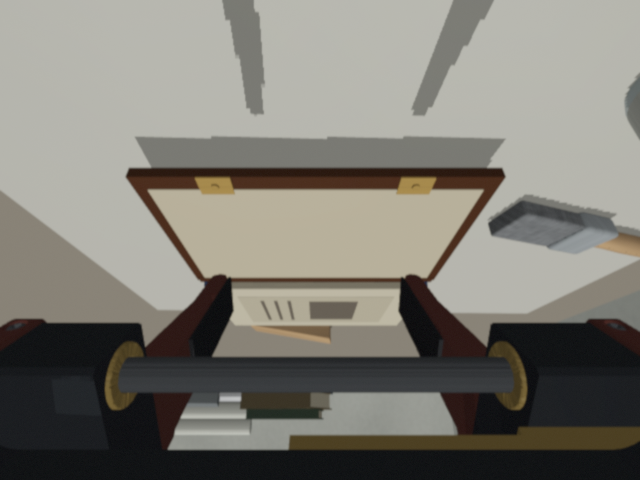

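The picture (upside down) shows the fore edge at v≈170–180 from u=130 to 503. The bench is visible under it down to v≈168, which puts the underside at about 18 mm, so one board is enough. Next I go to the pile.

arm_command --increments '[{"delta_pos":[0,0,0],"delta_rot":[0,0.94,0],"fingers":1},{"delta_pos":[0,0,0],"delta_rot":[0,0.94,0],"fingers":1},{"delta_pos":[0,0,0],"delta_rot":[0,0.94,0],"fingers":1},{"delta_pos":[0,0,0],"delta_rot":[0,0.94,0],"fingers":1},{"delta_pos":[0,0,0],"delta_rot":[0,0.94,0],"fingers":1},{"delta_pos":[0,0,0],"delta_rot":[0,0.94,0],"fingers":1},{"delta_pos":[0,0,0],"delta_rot":[0,0.94,0],"fingers":1},{"delta_pos":[0,0,0],"delta_rot":[0,0.94,0],"fingers":1},{"delta_pos":[0,0,0],"delta_rot":[0,0,0],"fingers":1}]'

```text
t: 6.1
ee_pos: [505.7, 220.1, 232.4]
ee_rot: [0.698, 0.716, 0.001, -0.0]
contact_force: [-0.5, 0.7, -0.5]
finger_gap: 0.997
grip_force: 0.0
```

arm_command --increments '[{"delta_pos":[0.9,-0.38,-0.15],"delta_rot":[0,0,0],"fingers":1},{"delta_pos":[0.9,-0.38,-0.15],"delta_rot":[0,0,0],"fingers":1},{"delta_pos":[0.9,-0.38,-0.15],"delta_rot":[0,0,0],"fingers":1},{"delta_pos":[0.9,-0.38,-0.15],"delta_rot":[0,0,0],"fingers":1},{"delta_pos":[0.9,-0.38,-0.15],"delta_rot":[0,0,0],"fingers":1},{"delta_pos":[0,0,0],"delta_rot":[0,0,-1],"fingers":1},{"delta_pos":[0,0,0],"delta_rot":[0,0,-1],"fingers":1},{"delta_pos":[0,0,0],"delta_rot":[0,0,-1],"fingers":1},{"delta_pos":[0,0,0],"delta_rot":[0,0,-1],"fingers":1},{"delta_pos":[0,0,0],"delta_rot":[0,0,-1],"fingers":1},{"delta_pos":[0,0,0],"delta_rot":[0,0,-1],"fingers":1},{"delta_pos":[0,0,0],"delta_rot":[0,0,-1],"fingers":1},{"delta_pos":[0,0,0],"delta_rot":[0,0,-1],"fingers":1},{"delta_pos":[0,0,0],"delta_rot":[0,0,-1],"fingers":1},{"delta_pos":[0,0,0],"delta_rot":[0,0,-1],"fingers":1},{"delta_pos":[0,0,0],"delta_rot":[0,0,-1],"fingers":1},{"delta_pos":[0,0,0],"delta_rot":[0,0,-1],"fingers":1},{"delta_pos":[0,0,0],"delta_rot":[0,0,-1],"fingers":1},{"delta_pos":[0,0,0],"delta_rot":[0,0,-1],"fingers":1},{"delta_pos":[0,0,0],"delta_rot":[0,0,-0.5],"fingers":1}]'

```text
t: 8.1
ee_pos: [423.5, 399.6, 261.9]
ee_rot: [0.009, 1.0, -0.001, 0.001]
contact_force: [-0.8, -0.3, -0.3]
finger_gap: 1.001
grip_force: 0.0
```

```bash
python3 -c "
from h import *
s=st(); print(s['joint_pos'].round(2)); c=arm.camera('wrist'); w=cloud(c,s).reshape(-1,3)
p=w[(w[:,0]>380)&(w[:,0]<580)&(w[:,1]>340)&(w[:,1]<460)&(w[:,2]>20)&(w[:,2]<32)]
print(cv2.minAreaRect(p[:,:2].astype(np.float32)),np.percentile(p[:,2],[10,50,90]),np.percentile(p,[1,99],axis=0))
t=w[(w[:,0]>400)&(w[:,0]<580)&(w[:,2]<6)];print(np.nanmedian(t[:,2]))
go(422.5,399.7,200,178.8,s)"
```

```text
t 8.1 tcp [423.5 399.6 261.9] yaw_x 178.94 z [ 0.001 -0.001 -1.   ] F [-0.8  -0.3  -0.33] gap 88.1 grip 0.0
[-0.24  0.65 -0.85  1.86  0.62  0.92  0.17]
((473.71905517578125, 399.69842529296875), (50.19869613647461, 150.9834747314453), 89.07415008544922) [23.32610777 24.12595387 24.90234255] [[398.85526431 375.38598944  22.54911615]
 [547.04206288 424.62266753  25.51345841]]
0.19696080158158225
shift units [0.028 0.003 1.547] |d| 61.9 rows>= 1.55
turn z units 0.024
```

arm_command --increments '[{"delta_pos":[0,0,0.6],"delta_rot":[0,0,0],"fingers":1},{"delta_pos":[0,0,0.6],"delta_rot":[0,0,0],"fingers":1},{"delta_pos":[0,0,0.34],"delta_rot":[0,0,0],"fingers":1},{"delta_pos":[0,0,0],"delta_rot":[0,0,0],"fingers":1},{"delta_pos":[0,0,0],"delta_rot":[0,0,0],"fingers":0},{"delta_pos":[0,0,0],"delta_rot":[0,0,0],"fingers":0},{"delta_pos":[0,0,0],"delta_rot":[0,0,0],"fingers":0},{"delta_pos":[0,0,0],"delta_rot":[0,0,0],"fingers":0},{"delta_pos":[0,0,0],"delta_rot":[0,0,0],"fingers":0},{"delta_pos":[0,0,0],"delta_rot":[0,0,0],"fingers":0}]' --squeeze 25

```text
t: 9.15
ee_pos: [423.5, 399.7, 200.6]
ee_rot: [0.011, 1.0, 0.0, 0.0]
contact_force: [0.1, -1.4, 2.1]
finger_gap: 0.567
grip_force: 25.0
```

arm_command --increments '[{"delta_pos":[0,0,-0.25],"delta_rot":[0,0,0],"fingers":0},{"delta_pos":[0,0,-0.6],"delta_rot":[0,0,0],"fingers":0},{"delta_pos":[0,0,-0.7],"delta_rot":[0,0,0],"fingers":0},{"delta_pos":[-0.35,-0.68,0],"delta_rot":[0,0,0],"fingers":0},{"delta_pos":[-0.35,-0.68,0],"delta_rot":[0,0,0],"fingers":0},{"delta_pos":[-0.35,-0.68,0],"delta_rot":[0,0,0],"fingers":0},{"delta_pos":[-0.35,-0.68,0],"delta_rot":[0,0,0],"fingers":0},{"delta_pos":[-0.35,-0.68,0],"delta_rot":[0,0,0],"fingers":0},{"delta_pos":[-0.35,-0.68,0],"delta_rot":[0,0,0],"fingers":0}]'

```text
t: 10.05
ee_pos: [504.3, 233.6, 262.9]
ee_rot: [0.01, 1.0, 0.0, 0.0]
contact_force: [0.6, 0.2, -0.4]
finger_gap: 0.564
grip_force: 25.0
```

arm_command --increments '[{"delta_pos":[0,0,0],"delta_rot":[0,0,0.9],"fingers":0},{"delta_pos":[0,0,0],"delta_rot":[0,0,0.9],"fingers":0},{"delta_pos":[0,0,0],"delta_rot":[0,0,0.9],"fingers":0},{"delta_pos":[0,0,0],"delta_rot":[0,0,0.9],"fingers":0},{"delta_pos":[0,0,0],"delta_rot":[0,0,0.9],"fingers":0},{"delta_pos":[0,0,0],"delta_rot":[0,0,0.9],"fingers":0},{"delta_pos":[0,0,0],"delta_rot":[0,0,0.9],"fingers":0},{"delta_pos":[0,0,0],"delta_rot":[0,0,0.9],"fingers":0},{"delta_pos":[0,0,0],"delta_rot":[0,0,0.9],"fingers":0},{"delta_pos":[0,0,0],"delta_rot":[0,0,0.9],"fingers":0},{"delta_pos":[0,0,0],"delta_rot":[0,0,0.9],"fingers":0},{"delta_pos":[0,0,0],"delta_rot":[0,0,0.9],"fingers":0},{"delta_pos":[0,0,0],"delta_rot":[0,0,0.9],"fingers":0},{"delta_pos":[0,0,0],"delta_rot":[0,0,0.9],"fingers":0},{"delta_pos":[0,0,0],"delta_rot":[0,0,0.9],"fingers":0},{"delta_pos":[0,0,0],"delta_rot":[0,0,0.9],"fingers":0},{"delta_pos":[0,0,0],"delta_rot":[0,0,0.1],"fingers":0},{"delta_pos":[0,0,0],"delta_rot":[0,0,0],"fingers":0}]'

```text
t: 11.85
ee_pos: [503.8, 234.9, 262.6]
ee_rot: [0.695, 0.719, 0.0, 0.0]
contact_force: [0.7, 0.4, -0.5]
finger_gap: 0.564
grip_force: 25.0
```

```bash
python3 -c "
from h import *
s=st(); c=arm.camera('wrist'); cv2.imwrite('pics/w2.png',c['color']); w=cloud(c,s).reshape(-1,3)
p=w[(w[:,0]>440)&(w[:,0]<560)&(w[:,1]>60)&(w[:,1]<280)&(w[:,2]>60)&(w[:,2]<110)]
print(cv2.minAreaRect(p[:,:2].astype(np.float32)))
for y in range(110,260,15):
  k=p[abs(p[:,1]-y)<4]; print(y,len(k),np.median(k[:,2]).round(1) if len(k) else '')
go(504.4,235,187,91.8,s)"
```

```text
t 11.85 tcp [503.8 234.9 262.6] yaw_x 91.93 z [ 0.  0. -1.] F [ 0.66  0.38 -0.51] gap 49.7 grip 25.0
((505.74969482421875, 204.1734161376953), (68.09580993652344, 114.20465087890625), 2.4089441299438477)
110 0 
125 0 
140 0 
155 953 85.8
170 1035 85.9
185 0 
200 415 85.9
215 1250 86.0
230 1584 86.1
245 2619 86.6
shift units [1.000e-03 1.500e-02 1.891e+00] |d| 75.6 rows>= 1.89
turn z units 0.021
```

View pics/w2.png

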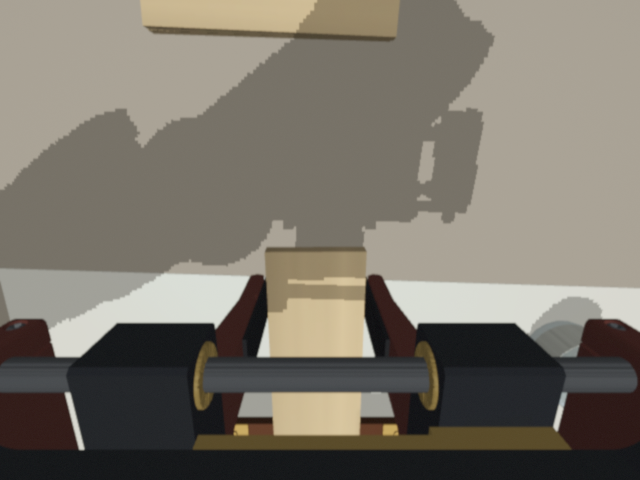

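The board is held straight, running from (315,247) at its outer end to (315,435) toward the fore edge, and it is level at z≈86.

arm_command --increments '[{"delta_pos":[0,0,0.6],"delta_rot":[0,0,0],"fingers":0},{"delta_pos":[0,0,0.6],"delta_rot":[0,0,0],"fingers":0},{"delta_pos":[0,0,0.5],"delta_rot":[0,0,0],"fingers":0},{"delta_pos":[0,0,0.18],"delta_rot":[0,0,0],"fingers":0},{"delta_pos":[0,0,0],"delta_rot":[0,0,0],"fingers":0}]'

```text
t: 12.4
ee_pos: [503.6, 234.6, 186.3]
ee_rot: [0.696, 0.718, -0.001, -0.0]
contact_force: [0.7, -0.2, 0.3]
finger_gap: 0.565
grip_force: 25.0
```

arm_command --increments '[{"delta_pos":[-0.25,0,0],"delta_rot":[0,0,0],"fingers":0},{"delta_pos":[-0.25,0,0],"delta_rot":[0,0,0],"fingers":0},{"delta_pos":[-0.25,0,0],"delta_rot":[0,0,0],"fingers":0},{"delta_pos":[-0.25,0,0],"delta_rot":[0,0,0],"fingers":0},{"delta_pos":[-0.25,0,0],"delta_rot":[0,0,0],"fingers":0},{"delta_pos":[-0.25,0,0],"delta_rot":[0,0,0],"fingers":0},{"delta_pos":[-0.25,0,0],"delta_rot":[0,0,0],"fingers":0},{"delta_pos":[-0.25,0,0],"delta_rot":[0,0,0],"fingers":0},{"delta_pos":[-0.25,0,0],"delta_rot":[0,0,0],"fingers":0},{"delta_pos":[-0.25,0,0],"delta_rot":[0,0,0],"fingers":0},{"delta_pos":[-0.25,0,0],"delta_rot":[0,0,0],"fingers":0},{"delta_pos":[0,0,0],"delta_rot":[0,0,0],"fingers":0}]'

```text
t: 13.6
ee_pos: [507.4, 123.0, 186.9]
ee_rot: [0.697, 0.717, -0.001, 0.0]
contact_force: [-0.1, 0.3, -0.7]
finger_gap: 0.571
grip_force: 25.0
```

arm_command --increments '[{"delta_pos":[0,0,0.05],"delta_rot":[0,0,0],"fingers":0},{"delta_pos":[0,0,0],"delta_rot":[0,0,0],"fingers":0},{"delta_pos":[0,0,0],"delta_rot":[0,0,0],"fingers":1},{"delta_pos":[0,0,0],"delta_rot":[0,0,0],"fingers":1},{"delta_pos":[0,0,0],"delta_rot":[0,0,0],"fingers":1},{"delta_pos":[0,0,0],"delta_rot":[0,0,0],"fingers":1},{"delta_pos":[0,0,-0.4],"delta_rot":[0,0,0],"fingers":1},{"delta_pos":[0,0,-0.8],"delta_rot":[0,0,0],"fingers":1},{"delta_pos":[0,0,-1],"delta_rot":[0,0,0],"fingers":1},{"delta_pos":[0,0,-1],"delta_rot":[0,0,0],"fingers":1},{"delta_pos":[0,0,0],"delta_rot":[0,0,0],"fingers":1}]'

```text
t: 14.7
ee_pos: [509.0, 125.8, 318.1]
ee_rot: [0.696, 0.718, 0.004, 0.002]
contact_force: [0.5, -0.3, -0.5]
finger_gap: 1.004
grip_force: 0.0
```

```bash
python3 -c "
from h import *
s=st(); c=arm.camera('wrist'); cv2.imwrite('pics/w3.png',c['color']); w=cloud(c,s).reshape(-1,3)
p=w[(w[:,0]>460)&(w[:,0]<560)&(w[:,1]>100)&(w[:,1]<200)&(w[:,2]>5)&(w[:,2]<20)]
print('board out',cv2.minAreaRect(p[:,:2].astype(np.float32)),np.median(p[:,2]))
q=w[(w[:,0]>420)&(w[:,0]<600)&(w[:,1]>-40)&(w[:,1]<130)&(w[:,2]>18)&(w[:,2]<45)]
print('cover',len(q),np.percentile(q[:,1],99.5)); A=np.c_[q[:,0]-509,q[:,1]-95,np.ones(len(q))]; print(np.linalg.lstsq(A,q[:,2],rcond=None)[0])
print(np.median(w[(abs(w[:,0]-570)<20)&(w[:,1]>120)&(w[:,1]<200)][:,2]))
go(509,-200,330,91.9,s)"
```

```text
t 14.7 tcp [509.  125.8 318.1] yaw_x 91.79 z [ 0.009  0.002 -1.   ] F [ 0.46 -0.27 -0.5 ] gap 88.4 grip 0.0
board out ((507.545166015625, 125.31285095214844), (50.0860481262207, 52.003761291503906), 2.051145315170288) 8.070311730367052
cover 18466 97.58434972017494
[ 3.44111075e-03 -6.54485833e-02  2.61898809e+01]
234.11730711617224
shift units [-8.141 -0.25  -0.316] |d| 326.0 rows>= 8.14
turn z units -0.019
```

View pics/w3.png

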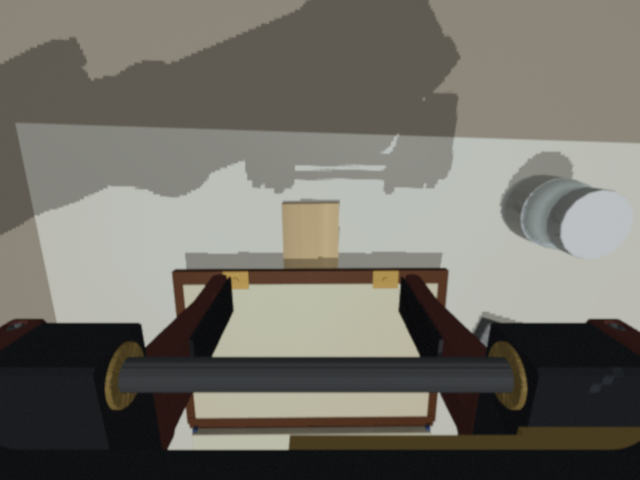

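The board lies flat under the fore edge: its outer part spans (283–339, 201–258) at z 8, about 94 mm is in, and the cover is untouched. Now the wedge.

arm_command --increments '[{"delta_pos":[-0.92,0,0.03],"delta_rot":[0,0,0],"fingers":1},{"delta_pos":[-0.92,0,0.03],"delta_rot":[0,0,0],"fingers":1},{"delta_pos":[-0.92,0,0.03],"delta_rot":[0,0,0],"fingers":1},{"delta_pos":[-0.92,0,0.03],"delta_rot":[0,0,0],"fingers":1},{"delta_pos":[-0.92,0,0.03],"delta_rot":[0,0,0],"fingers":1},{"delta_pos":[-0.92,0,0.03],"delta_rot":[0,0,0],"fingers":1},{"delta_pos":[-0.92,0,0.03],"delta_rot":[0,0,0],"fingers":1},{"delta_pos":[-0.92,0,0.03],"delta_rot":[0,0,0],"fingers":1},{"delta_pos":[-0.92,0,0.03],"delta_rot":[0,0,0],"fingers":1},{"delta_pos":[-0.92,0,0.03],"delta_rot":[0,0,0],"fingers":1},{"delta_pos":[-0.92,0,0.03],"delta_rot":[0,0,0],"fingers":1},{"delta_pos":[-0.92,0,0.03],"delta_rot":[0,0,0],"fingers":1},{"delta_pos":[-0.92,0,0.03],"delta_rot":[0,0,0],"fingers":1},{"delta_pos":[-0.92,0,0.03],"delta_rot":[0,0,0],"fingers":1}]'

```text
t: 16.15
ee_pos: [522.8, -391.4, 294.3]
ee_rot: [0.696, 0.718, -0.0, -0.001]
contact_force: [0.4, -0.2, -0.6]
finger_gap: 1.004
grip_force: 0.0
```

arm_command --increments '[{"delta_pos":[0,0,0],"delta_rot":[0,0,0.94],"fingers":1},{"delta_pos":[0,0,0],"delta_rot":[0,0,0.94],"fingers":1},{"delta_pos":[0,0,0],"delta_rot":[0,0,0.94],"fingers":1},{"delta_pos":[0,0,0],"delta_rot":[0,0,0.94],"fingers":1},{"delta_pos":[0,0,0],"delta_rot":[0,0,0.94],"fingers":1},{"delta_pos":[0,0,0],"delta_rot":[0,0,0.94],"fingers":1},{"delta_pos":[0,0,0],"delta_rot":[0,0,0.94],"fingers":1},{"delta_pos":[0,0,0],"delta_rot":[0,0,0.94],"fingers":1},{"delta_pos":[0,0,0],"delta_rot":[0,0,0.94],"fingers":1},{"delta_pos":[0,0,0],"delta_rot":[0,0,0.94],"fingers":1},{"delta_pos":[0,0,0],"delta_rot":[0,0,0.94],"fingers":1},{"delta_pos":[0,0,0],"delta_rot":[0,0,0.94],"fingers":1},{"delta_pos":[0,0,0],"delta_rot":[0,0,0.94],"fingers":1},{"delta_pos":[0,0,0],"delta_rot":[0,0,0.94],"fingers":1},{"delta_pos":[0,0,0],"delta_rot":[0,0,0.94],"fingers":1},{"delta_pos":[0,0,0],"delta_rot":[0,0,0],"fingers":1}]'

```text
t: 17.75
ee_pos: [523.1, -389.7, 294.5]
ee_rot: [0.998, 0.062, -0.001, -0.0]
contact_force: [0.4, 0.3, 0.8]
finger_gap: 1.001
grip_force: 0.0
```

```bash
python3 -c "
from h import *
s=st(); print(s['joint_pos'].round(2)); c=arm.camera('wrist'); cv2.imwrite('pics/w4.png',c['color']); w=cloud(c,s).reshape(-1,3)
for z in (4,8,14):
  p=w[(w[:,0]>380)&(w[:,0]<590)&(w[:,1]>-450)&(w[:,1]<-320)&(w[:,2]>z)&(w[:,2]<34)]
  r=cv2.minAreaRect(p[:,:2].astype(np.float32)); print(z,r,cv2.boxPoints(r).round(1).tolist())
A=np.c_[p[:,0]-500,p[:,1]+390,np.ones(len(p))]; print(np.linalg.lstsq(A,p[:,2],rcond=None)[0])
go(525,-387,195,7.4,s)"
```

```text
t 17.75 tcp [ 523.1 -389.7  294.5] yaw_x 7.16 z [-0.003  0.001 -1.   ] F [0.37 0.31 0.85] gap 88.1 grip 0.0
[ 0.58  0.55 -0.04  1.7   0.03  0.89 -0.93]
4 ((479.34552001953125, -391.94903564453125), (144.35556030273438, 50.163604736328125), 7.034061908721924) [[404.6000061035156, -375.8999938964844], [410.79998779296875, -425.70001220703125], [554.0999755859375, -408.0], [547.9000244140625, -358.20001220703125]]
8 ((488.0487060546875, -390.8692626953125), (126.84870147705078, 50.17393112182617), 6.902200222015381) [[422.1000061035156, -373.6000061035156], [428.1000061035156, -423.3999938964844], [554.0, -408.20001220703125], [548.0, -358.29998779296875]]
14 ((505.1598205566406, -388.7638854980469), (92.33544921875, 50.163604736328125), 7.03406286239624) [[456.29998779296875, -369.5], [462.3999938964844, -419.29998779296875], [554.0999755859375, -408.0], [547.9000244140625, -358.20001220703125]]
[1.66302953e-01 1.94946863e-02 2.04320672e+01]
shift units [ 0.062 -0.058  2.488] |d| 99.6 rows>= 2.49
turn z units -0.04
```

View pics/w4.png

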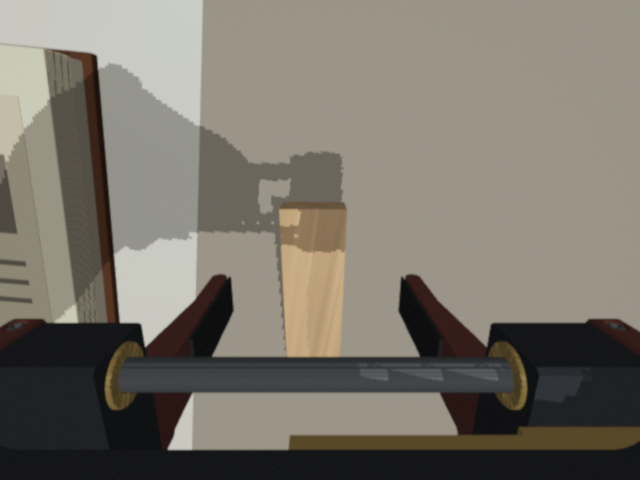

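The wedge is centred between the fingers, with its thick end at (313,205). It lies at yaw 7.0° with the thick-end middle at (551,-383).

arm_command --increments '[{"delta_pos":[0.09,-0.075,0.7],"delta_rot":[0,0,0.03],"fingers":1},{"delta_pos":[0,0,0.7],"delta_rot":[0,0,0],"fingers":1},{"delta_pos":[0,0,0.7],"delta_rot":[0,0,0],"fingers":1},{"delta_pos":[0,0,0.51],"delta_rot":[0,0,0],"fingers":1},{"delta_pos":[0,0,0],"delta_rot":[0,0,0],"fingers":1},{"delta_pos":[0,0,0],"delta_rot":[0,0,0],"fingers":0},{"delta_pos":[0,0,0],"delta_rot":[0,0,0],"fingers":0},{"delta_pos":[0,0,0],"delta_rot":[0,0,0],"fingers":0},{"delta_pos":[0,0,0],"delta_rot":[0,0,0],"fingers":0},{"delta_pos":[0,0,0],"delta_rot":[0,0,0],"fingers":0},{"delta_pos":[0,0,0],"delta_rot":[0,0,0],"fingers":0}]' --squeeze 30

```text
t: 18.9
ee_pos: [526.8, -386.9, 192.5]
ee_rot: [0.998, 0.061, 0.0, 0.0]
contact_force: [-0.8, 0.1, 3.7]
finger_gap: 0.57
grip_force: 30.0
```

arm_command --increments '[{"delta_pos":[0,0,-0.2],"delta_rot":[0,0,0],"fingers":0},{"delta_pos":[0,0,-0.6],"delta_rot":[0,0,0],"fingers":0},{"delta_pos":[0,0,-0.8],"delta_rot":[0,0,0],"fingers":0},{"delta_pos":[0,0,-0.8],"delta_rot":[0,0,0],"fingers":0},{"delta_pos":[0,0,-0.6],"delta_rot":[0,0,0],"fingers":0},{"delta_pos":[0,0,0],"delta_rot":[0,0,0],"fingers":0}]'

```text
t: 19.5
ee_pos: [527.6, -387.4, 316.2]
ee_rot: [0.998, 0.061, 0.003, 0.002]
contact_force: [1.1, -1.0, -0.9]
finger_gap: 0.566
grip_force: 30.0
```

```bash
python3 -c "
from h import *
s=st(); go(501.5,294,310,91.9,s)"
```

```text
t 19.5 tcp [ 527.6 -387.4  316.2] yaw_x 7.0 z [ 0.006 -0.004 -1.   ] F [ 1.06 -1.04 -0.9 ] gap 49.8 grip 30.0
shift units [  1.428 -16.989   0.087] |d| 682.0 rows>= 16.99
turn z units -14.15
```

arm_command --increments '[{"delta_pos":[0.08,-0.91,0],"delta_rot":[0,0,0],"fingers":0},{"delta_pos":[0.08,-0.91,0],"delta_rot":[0,0,0],"fingers":0},{"delta_pos":[0.08,-0.91,0],"delta_rot":[0,0,0],"fingers":0},{"delta_pos":[0.08,-0.91,0],"delta_rot":[0,0,0],"fingers":0},{"delta_pos":[0.08,-0.91,0],"delta_rot":[0,0,0],"fingers":0},{"delta_pos":[0.08,-0.91,0],"delta_rot":[0,0,0],"fingers":0},{"delta_pos":[0.08,-0.91,0],"delta_rot":[0,0,0],"fingers":0},{"delta_pos":[0.08,-0.91,0],"delta_rot":[0,0,0],"fingers":0},{"delta_pos":[0.08,-0.91,0],"delta_rot":[0,0,0],"fingers":0},{"delta_pos":[0.08,-0.91,0],"delta_rot":[0,0,0],"fingers":0},{"delta_pos":[0.08,-0.91,0],"delta_rot":[0,0,0],"fingers":0},{"delta_pos":[0.08,-0.91,0],"delta_rot":[0,0,0],"fingers":0},{"delta_pos":[0.08,-0.91,0],"delta_rot":[0,0,0],"fingers":0},{"delta_pos":[0.08,-0.91,0],"delta_rot":[0,0,0],"fingers":0},{"delta_pos":[0.08,-0.91,0],"delta_rot":[0,0,0],"fingers":0},{"delta_pos":[0.08,-0.91,0],"delta_rot":[0,0,0],"fingers":0},{"delta_pos":[0.08,-0.91,0],"delta_rot":[0,0,0],"fingers":0}]'

```text
t: 21.2
ee_pos: [504.4, 235.3, 310.8]
ee_rot: [0.998, 0.061, -0.001, 0.0]
contact_force: [-0.1, -0.1, -0.9]
finger_gap: 0.563
grip_force: 30.0
```

arm_command --increments '[{"delta_pos":[0,0,0],"delta_rot":[0,0,-0.94],"fingers":0},{"delta_pos":[0,0,0],"delta_rot":[0,0,-0.94],"fingers":0},{"delta_pos":[0,0,0],"delta_rot":[0,0,-0.94],"fingers":0},{"delta_pos":[0,0,0],"delta_rot":[0,0,-0.94],"fingers":0},{"delta_pos":[0,0,0],"delta_rot":[0,0,-0.94],"fingers":0},{"delta_pos":[0,0,0],"delta_rot":[0,0,-0.94],"fingers":0},{"delta_pos":[0,0,0],"delta_rot":[0,0,-0.94],"fingers":0},{"delta_pos":[0,0,0],"delta_rot":[0,0,-0.94],"fingers":0},{"delta_pos":[0,0,0],"delta_rot":[0,0,-0.94],"fingers":0},{"delta_pos":[0,0,0],"delta_rot":[0,0,-0.94],"fingers":0},{"delta_pos":[0,0,0],"delta_rot":[0,0,-0.94],"fingers":0},{"delta_pos":[0,0,0],"delta_rot":[0,0,-0.94],"fingers":0},{"delta_pos":[0,0,0],"delta_rot":[0,0,-0.94],"fingers":0},{"delta_pos":[0,0,0],"delta_rot":[0,0,-0.94],"fingers":0},{"delta_pos":[0,0,0],"delta_rot":[0,0,-0.94],"fingers":0},{"delta_pos":[0,0,0],"delta_rot":[0,0,0],"fingers":0}]'

```text
t: 22.8
ee_pos: [504.7, 233.7, 310.8]
ee_rot: [0.697, 0.717, -0.001, -0.001]
contact_force: [-0.3, 0.1, -0.6]
finger_gap: 0.567
grip_force: 30.0
```

```bash
python3 -c "
from h import *
s=st(); c=arm.camera('wrist'); w=cloud(c,s).reshape(-1,3)
p=w[(w[:,0]>470)&(w[:,0]<540)&(w[:,1]>100)&(w[:,1]<280)&(w[:,2]>115)&(w[:,2]<165)]
print(len(p),p.max(0),np.percentile(p,[2,98],axis=0))
k=p[(abs(p[:,0]-s['ee_pos'][0])<12)]
for y in range(140,270,10):
  q=k[abs(k[:,1]-y)<3]; print(y,len(q),np.median(q[:,2]).round(1) if len(q) else '',end=';')
go(504.4,235,205,91.9,s)"
```

```text
t 22.8 tcp [504.7 233.7 310.8] yaw_x 91.66 z [-0.002 -0.    -1.   ] F [-0.35  0.13 -0.59] gap 49.9 grip 30.0
16985 [539.30720068 259.10242132 164.99045792] [[475.22615741 142.22016475 123.86162544]
 [533.60766261 258.42023776 161.31565374]]
140 202 126.4;150 255 128.2;160 285 130.1;170 300 131.9;180 0 ;190 0 ;200 26 137.7;210 418 139.4;220 453 141.2;230 481 143.1;240 520 145.0;250 575 146.8;260 1091 136.3;shift units [ 3.400e-02 -2.000e-03  2.644e+00] |d| 105.8 rows>= 2.64
turn z units -0.04
```

arm_command --increments '[{"delta_pos":[0,0,0.7],"delta_rot":[0,0,-0.03],"fingers":0},{"delta_pos":[0,0,0.7],"delta_rot":[0,0,0],"fingers":0},{"delta_pos":[0,0,0.7],"delta_rot":[0,0,0],"fingers":0},{"delta_pos":[0,0,0.4],"delta_rot":[0,0,0],"fingers":0},{"delta_pos":[0,0,0.18],"delta_rot":[0,0,0],"fingers":0},{"delta_pos":[0,0,0],"delta_rot":[0,0,0],"fingers":0}]'

```text
t: 23.45
ee_pos: [504.9, 234.2, 204.1]
ee_rot: [0.696, 0.718, -0.001, -0.0]
contact_force: [0.4, 0.3, -1.1]
finger_gap: 0.568
grip_force: 30.0
```

arm_command --increments '[{"delta_pos":[-0.2,0,0],"delta_rot":[0,0,0],"fingers":0},{"delta_pos":[-0.2,0,0],"delta_rot":[0,0,0],"fingers":0},{"delta_pos":[-0.2,0,0],"delta_rot":[0,0,0],"fingers":0},{"delta_pos":[-0.2,0,0],"delta_rot":[0,0,0],"fingers":0},{"delta_pos":[0,0,0.03],"delta_rot":[0,0,0],"fingers":0},{"delta_pos":[0,0,0],"delta_rot":[0,0,0],"fingers":0}]'

```text
t: 24.05
ee_pos: [506.2, 201.7, 203.5]
ee_rot: [0.696, 0.718, 0.0, 0.0]
contact_force: [-0.2, -0.2, -0.5]
finger_gap: 0.566
grip_force: 30.0
```

```bash
python3 -c "
from h import *
s=st()
c=arm.camera('wrist');s=st(); w=cloud(c,s).reshape(-1,3)
p=w[(abs(w[:,0]-s['ee_pos'][0])<12)&(w[:,1]>90)&(w[:,1]<260)&(w[:,2]>-5)&(w[:,2]<60)]
for y in range(95,245,8):
  q=p[abs(p[:,1]-y)<3]; print(y,len(q),np.median(q[:,2]).round(1) if len(q) else '',end=';')
"
```

```text
t 24.05 tcp [506.2 201.7 203.5] yaw_x 91.75 z [ 0.  0. -1.] F [-0.21 -0.2  -0.52] gap 49.8 grip 30.0
t 24.1 tcp [506.1 202.2 203.5] yaw_x 91.78 z [ 0.  0. -1.] F [ 0.66  0.08 -0.16] gap 49.8 grip 30.0
95 0 ;103 0 ;111 252 19.5;119 261 21.0;127 263 22.5;135 285 24.0;143 204 25.3;151 0 ;159 0 ;167 0 ;175 394 31.5;183 426 33.0;191 456 34.4;199 482 35.9;207 529 37.5;215 558 39.0;223 817 40.1;231 432 0.0;239 447 0.0;
```

arm_command --increments '[{"delta_pos":[0,0,0.03],"delta_rot":[0,0,0],"fingers":0},{"delta_pos":[0,0,0.03],"delta_rot":[0,0,0],"fingers":0},{"delta_pos":[0,0,0.02],"delta_rot":[0,0,0],"fingers":0},{"delta_pos":[0,0,0],"delta_rot":[0,0,0],"fingers":0},{"delta_pos":[0,0,0],"delta_rot":[0,0,0],"fingers":0}]'

```text
t: 24.6
ee_pos: [506.0, 202.4, 200.3]
ee_rot: [0.696, 0.718, 0.0, -0.0]
contact_force: [-0.4, 0.9, 0.2]
finger_gap: 0.565
grip_force: 30.0
```

arm_command --increments '[{"delta_pos":[0,0,0.02],"delta_rot":[0,0,0],"fingers":0},{"delta_pos":[0,0,0],"delta_rot":[0,0,0],"fingers":0},{"delta_pos":[0,0,0],"delta_rot":[0,0,0],"fingers":0}]'

```text
t: 24.9
ee_pos: [506.0, 202.6, 199.8]
ee_rot: [0.696, 0.718, 0.0, -0.0]
contact_force: [-1.8, 1.3, 5.8]
finger_gap: 0.57
grip_force: 30.0
```

arm_command --increments '[{"delta_pos":[-0.15,0,-0.01],"delta_rot":[0,0,0],"fingers":0},{"delta_pos":[-0.15,0,0],"delta_rot":[0,0,0],"fingers":0},{"delta_pos":[-0.15,0,0],"delta_rot":[0,0,0],"fingers":0},{"delta_pos":[-0.15,0,0],"delta_rot":[0,0,0],"fingers":0},{"delta_pos":[-0.15,0,0],"delta_rot":[0,0,0],"fingers":0},{"delta_pos":[0,0,0],"delta_rot":[0,0,0],"fingers":0}]'

```text
t: 25.5
ee_pos: [507.6, 171.2, 200.3]
ee_rot: [0.696, 0.718, 0.001, 0.0]
contact_force: [0.8, 2.4, 5.8]
finger_gap: 0.565
grip_force: 30.0
```

```bash
cat > look.py <<'E'
from h import *
import sys
s=st(); c=arm.camera('wrist'); cv2.imwrite(f'pics/{sys.argv[1]}.png',c['color']); w=cloud(c,s).reshape(-1,3)
x0=s['ee_pos'][0]
q=w[(abs(w[:,0]-509)<90)&(w[:,1]>-20)&(w[:,1]<80)&(w[:,2]>18)&(w[:,2]<50)]
if len(q)>200:
    A=np.c_[q[:,0]-509,q[:,1]-95,np.ones(len(q))]; print('wrist cover',len(q),np.linalg.lstsq(A,q[:,2],rcond=None)[0])
b=w[(abs(w[:,0]-x0)<30)&(w[:,1]>100)&(w[:,1]<170)&(w[:,2]>5.5)&(w[:,2]<10)]; print('board pts',len(b),np.percentile(b,[1,99],axis=0) if len(b) else '')
c=arm.camera('top'); cv2.imwrite(f'pics/{sys.argv[1]}t.png',c['color']); w=cloud(c).reshape(-1,3)
for n,w in (('top',w),('scene',cloud(arm.camera('scene')).reshape(-1,3))):
    q=w[(w[:,0]>400)&(w[:,0]<625)&(w[:,1]>-40)&(w[:,1]<80)&(w[:,2]>20)&(w[:,2]<55)]
    for _ in range(6):
        A=np.c_[q[:,0]-509,q[:,1]-95,np.ones(len(q))]; f=np.linalg.lstsq(A,q[:,2],rcond=None)[0]; r=abs(A@f-q[:,2]); q=q[r<max(2.5,2*np.median(r))]
    print(n,len(q),f)
E
python3 look.py w5
```

```text
t 25.5 tcp [507.6 171.2 200.3] yaw_x 91.72 z [ 0.001  0.    -1.   ] F [0.78 2.37 5.84] gap 49.8 grip 30.0
board pts 0 
top 5358 [ 2.22976897e-03 -4.98967947e-02  2.87401533e+01]
scene 2116 [-4.22381900e-04 -5.09709088e-02  3.02866090e+01]
```

arm_command --increments '[{"delta_pos":[-0.12,0,-0.01],"delta_rot":[0,0,0],"fingers":0},{"delta_pos":[-0.12,0,0],"delta_rot":[0,0,0],"fingers":0},{"delta_pos":[-0.12,0,0],"delta_rot":[0,0,0],"fingers":0},{"delta_pos":[-0.12,0,0],"delta_rot":[0,0,0],"fingers":0},{"delta_pos":[-0.12,0,0],"delta_rot":[0,0,0],"fingers":0},{"delta_pos":[-0.12,0,0],"delta_rot":[0,0,0],"fingers":0},{"delta_pos":[0,0,0],"delta_rot":[0,0,0],"fingers":0}]'

```text
t: 26.35
ee_pos: [508.1, 142.7, 200.4]
ee_rot: [0.696, 0.718, 0.0, 0.0]
contact_force: [0.4, 3.2, 5.6]
finger_gap: 0.565
grip_force: 30.0
```

```bash
python3 look.py w6
```

```text
t 26.35 tcp [508.1 142.7 200.4] yaw_x 91.75 z [ 0.  0. -1.] F [0.44 3.23 5.62] gap 49.8 grip 30.0
wrist cover 3292 [ 9.12308252e-04 -1.14521039e-02  3.31886079e+01]
board pts 140 [[483.25773828 166.14178927   7.00107566]
 [532.33707405 167.79528887   9.95600246]]
top 4615 [ 5.45139082e-04 -1.71331010e-02  3.37648419e+01]
scene 2005 [-1.93034505e-03 -2.04452407e-02  3.51887102e+01]
```

arm_command --increments '[{"delta_pos":[-0.1,0,0],"delta_rot":[0,0,0],"fingers":0},{"delta_pos":[-0.1,0,0],"delta_rot":[0,0,0],"fingers":0},{"delta_pos":[-0.1,0,0],"delta_rot":[0,0,0],"fingers":0},{"delta_pos":[-0.1,0,0],"delta_rot":[0,0,0],"fingers":0},{"delta_pos":[0,0,0],"delta_rot":[0,0,0],"fingers":0},{"delta_pos":[0,0,0],"delta_rot":[0,0,0],"fingers":0},{"delta_pos":[0,0,0],"delta_rot":[0,0,0],"fingers":0},{"delta_pos":[0,0,0],"delta_rot":[0,0,0],"fingers":0}]'

```text
t: 27.3
ee_pos: [508.6, 127.1, 200.4]
ee_rot: [0.696, 0.718, 0.0, 0.0]
contact_force: [0.8, 5.3, 6.2]
finger_gap: 0.566
grip_force: 30.0
```

```bash
python3 look.py w7
```

```text
t 27.3 tcp [508.6 127.1 200.4] yaw_x 91.79 z [ 0.  0. -1.] F [0.79 5.27 6.23] gap 49.8 grip 30.0
wrist cover 6317 [8.17596056e-04 3.48150754e-03 3.60092688e+01]
board pts 207 [[481.67897426 148.5536763    5.54616178]
 [532.55393973 152.36929894   9.95362565]]
top 3986 [1.20635890e-03 1.93163012e-04 3.64966374e+01]
scene 1846 [-2.78477268e-03 -5.10031691e-04  3.80071283e+01]
```

View pics/w7.png

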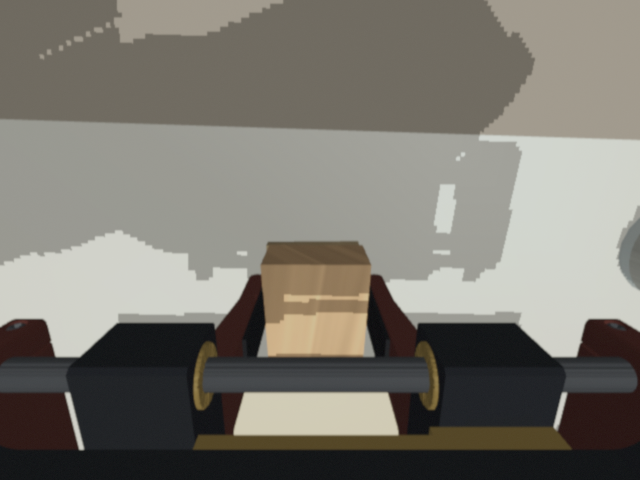

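The wedge's thick end is at (316,243), flush with the board's outer end. The cover slope is about 0 rad, and the wedge bears down on the board with about 6 N.

```bash
python3 -c "
from h import *
st(); print(arm.close_job())"
```

```text
t 27.45 tcp [508.6 127.1 200.4] yaw_x 91.79 z [ 0.  0. -1.] F [0.09 4.18 5.48] gap 49.9 grip 30.0
the job is handed in; nothing more can be done
None
```

The job is handed in at about 27 s of the 72 s allowed: one packing board lies flat under the fore edge, about 94 mm in, and the gripped wedge rests on it holding the front board level (within about 0.004 rad); the hand-in call returned no verdict.

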